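Roll the conveyor roller onto the yellow stripe

ROBOT

A 7-joint arm with a two-finger parallel gripper is mounted at the origin on the work surface. World frame = base frame: x ahead of the robot, y to its left, z up, the work surface at z = 0. Lengths are in m, angles in rad, forces in N, time in s.
With the tool pointing down it reaches from about 0.4 to 0.85 m from the base axis. Payload 4.5 kg.
Tool frame: the origin (TCP) lies at the very end of the fingers, on their centre line; the grasp point (between the pads) lies 19 mm behind it (tcp_to_grasp is the z of the grasp point in the tool frame, in m); z points along the fingers, y is the line along which they close (so a half turn about z gives the same grasp; the last joint's range is limited). The gripper opens to 88 mm and grips with 3 to 60 N. Pads are 18 mm wide; open, the fingers measure 123 mm over their backs; the gripper's body (75 mm by 187 mm) begins 45 mm behind the grasp point.
Start: joints at [-1.234, 0.689, -0.195, 1.565, 0.157, 0.902, -0.215], TCP at [0.186, 0.597, 0.239] pointing down, gripper open.
Joint ranges: [-3.01, 3.01], [-0.46, 2.08], [-1.47, 1.51], [0.13, 2.56], [-1, 4.14], [0.04, 2.09], [-2.66, 2.66]. Speed limits (rad/s): [2.57, 2.57, 3.14, 3.14, 3.14, 3.14, 3.14].

INTERFACE

Orientations are given as a unit quaternion [x, y, z, w].
In Python, from plant import * gives the robot as it stands. The module is installed in compiled form; this text tells all that it offers.
- The arm moves only by the shell command python3 -m jog 'ROWS' [OPENING] [FORCE]. ROWS is JSON, a list that holds one entry, the list of rows, each a list of 6 numbers: the shift along the tool's x, y, z in m, then the turn, a rotation vector about the tool's x, y, z in rad. In form: [[[dx, dy, dz, ax, ay, az], ...]]. A call has 1 to 12 rows; each row shifts and turns the commanded pose from where the row before left it, along the tool's axes as they then stand; what a row does not reach is not made up. A row lasts 1/8 s, in which the tool goes at most 62.5 mm and 10.7 degrees, less where a joint would pass 70% of its speed; a pose out of reach is approached as far as the arm can. A call with a gripper value outside its range is refused whole. OPENING is the finger opening in m, from 0 to 0.0881, set as the call begins (- or left out, the last holds). The fingers move at their own pace and stop on an object; FORCE is the grip in N (left out, the last holds). Time passes only in rows, so rows that do not move let the fingers close. It gives the time, the measured TCP pose, the force, the opening and the grip force at its end, in the units of the state.
- get_state(): the state, without advancing time (a new reading comes with each control period).
- snapshot(name): name is "side" or "top" or "wrist"; returns a dict with "frame" (384x512x3 uint8, red, green, blue), "mtx" (3x3 intrinsics, pixels), "D" ([k1, k2, p1, p2, k3] as OpenCV has them; the pictures are not rectified), "xyz" and "orientation" of the camera in the world; the wrist camera has in their place "mount" (4x4, takes a point from camera to tool coordinates, whose origin is the TCP and whose axes are the flange's). Camera axes: x right, y down, z forward; pixel columns grow to the right and rows downward; lengths in m; the calibration is good to about 2 mm. A picture is of the moment at which its call begins: read the wrist's pose just before it. There is no depth.
- finish_job(): hands the job in; it is judged then, once.
The state is a dict: "clock": time; "q": joint angles; "qd": joint speeds; "joint_torque": joint torques, N m; "tool_pos": TCP position; "eef_rot": TCP orientation; "contact_force": force on the tool from outside, world axes, zero at the start; "moment": the same for the moment, N m; "opening": opening from 0.0 (shut) to 1.0 (fully open); "finger_force": force on a finger pad.
Only numpy, scipy, OpenCV 4.12 (cv2) and the standard library are available. Lean on these libraries where they do the work, as an engineer would, in place of code of your own. Each camera call takes 0.05 s, during which the arm holds its last target. There are 200 camera calls.

TASK

Roll the loose orange conveyor roller across the green mat by pushing on its top with your fingertips, until it lies along the yellow stripe and rests on it, and leave it there standing still. Only roll it: do not grip it, lift it or push it low down (keep to its upper half), and leave the other things on the bench where they are.

Things in the scene. Friction and masses are not known exactly. Their poses are not given: they have to be found in the camera images.
- roller: Loose orange conveyor roller lying on the mat, 80 mm in diameter, 180 mm long plus 10 mm steel stubs, about 0.85 kg. Origin: its middle, on its axis, 44 mm above the bench (top line at 84 mm). x runs along it; y, z turn as it rolls. Starts between the stripes, within 4 degrees of parallel. It rolls easily, with a little resistance (brakes at about 0.3 m/s2); it moves half as far as a fingertip stroking its top.
- yellow_stripe: Yellow stripe painted on the mat, 240 mm long and 30 mm wide: the place to stop on. Origin: the middle of the stripe, on the mat's upper face 4 mm above the bench; x along the stripe, y across it, z up. It is on either side of the roller, changing places with the blue one.
- blue_stripe: Blue stripe, the same size, axes and height, on the other side of the roller: not the target.
- mat: Dark green rubber mat fixed on the bench, 250 x 620 x 4 mm. Origin: centre of its underside, on the bench top; x along its short side (parallel to the stripes), y along its long side, z up.
- grease_jar: Grease jar with red lid, 56 mm in diameter, 75 mm high, upright on the mat near its left (+y) end. Leave alone. Origin: centre of its underside.
- spanner: Steel spanner 170 mm long, lying on the mat near its right (-y) end, along the stripes. Leave alone. Origin: underside, near its middle; x along it.
- tape_roll: Yellow ring (tape roll) lying flat, 100 mm across, 45 mm high, on the bench left of the mat. Leave alone. Origin: centre of its underside.
- mug: White mug, 76 mm across, 90 mm high, on the bench left of the mat. Leave alone. Origin: centre of its underside.
- mango: Yellow mango, 111 mm long, 74 mm thick, on the bench right of the mat. Leave alone. Origin: centre of its underside; x along it.
- bearing: Steel bearing ring lying flat, 52 mm across, 15 mm high, on the bench right of the mat. Leave alone. Origin: centre of its underside.
Not all that is in view belongs to the job. What is meant by the roller is not white, and is the larger of those in its own colour.

How it is judged:
By the outcome, as a careful person would: the job done as asked, in the order asked, and still so for the second after the job is handed in, with the robot touching nothing.
It also fails if it takes over 54 s, if anything falls off the work surface, if the arm or the gripper's body presses on something with over 40 N, if the wrist force passes 120 N, or if a joint passes its speed limit or range.

## Working session

There is one attempt and no reset: what is moved stays moved. The work goes in short steps, Python scripts to look and compute and a shell command to move; the robot and the scene stay as the last step left them, time stands still between calls to the robot, and variables do not carry over. Pictures are saved under pics/ and viewed, at most 10 in all, crops included, and the job is handed in when it is done.

```bash
mkdir -p pics; python3 - <<'E'
from plant import *
import cv2,numpy as np
s=get_state();print(s)
for n in("top","side"):
    d=snapshot(n);cv2.imwrite(f"pics/{n}0.png",d["frame"][:,:,::-1]);print({k:v for k,v in d.items() if k!="frame"})
a=cv2.imread("pics/top0.png");b=cv2.imread("pics/side0.png")
E
```

```text
{'clock': 0.0, 'q': array([-1.23418541,  0.68998984, -0.1945029 ,  1.56635067,  0.15732235,
        0.90248615, -0.21511453]), 'qd': array([ 8.62437877e-04, -1.47968360e-05,  1.74290935e-03,  6.58440094e-04,
        7.82675712e-04, -3.93535555e-04,  7.79421945e-05]), 'joint_torque': array([-2.07128014e-04, -5.27560794e+01, -1.26670852e+00, -1.53429455e+01,
       -5.25585737e-02,  6.48506146e-03,  1.70239441e-04]), 'tool_pos': array([0.18624707, 0.59594088, 0.23790433]), 'eef_rot': array([ 1.50790031e-01,  9.88565385e-01, -9.18304089e-04, -6.11957992e-05]), 'contact_force': array([-0.29378952,  1.32017896, -0.13933507]), 'moment': array([-0.01040591, -0.03328033, -0.00113788]), 'finger_force': 0.0, 'opening': 1.0012979217503477}
{'mtx': array([[417.55756715,   0.        , 256.62060738],
       [  0.        , 417.55756715, 189.7902907 ],
       [  0.        ,   0.        ,   1.        ]]), 'D': array([0.02652679, 0.        , 0.        , 0.        , 0.        ]), 'xyz': array([ 0.32735461, -0.0221277 ,  1.18876267]), 'orientation': array([ 0.71606493, -0.69638296,  0.0287925 , -0.03837683])}
{'mtx': array([[358.80368196,   0.        , 258.55178005],
       [  0.        , 358.80368196, 191.95660691],
       [  0.        ,   0.        ,   1.        ]]), 'D': array([-0.06683701,  0.        ,  0.        ,  0.        ,  0.        ]), 'xyz': array([ 0.04319788, -0.77190086,  0.92581341]), 'orientation': array([ 0.89731628, -0.22553444,  0.08831515, -0.36899612])}
```

View pics/top0.png

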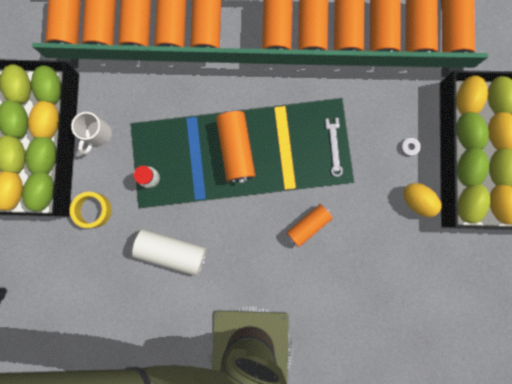

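View pics/side0.png

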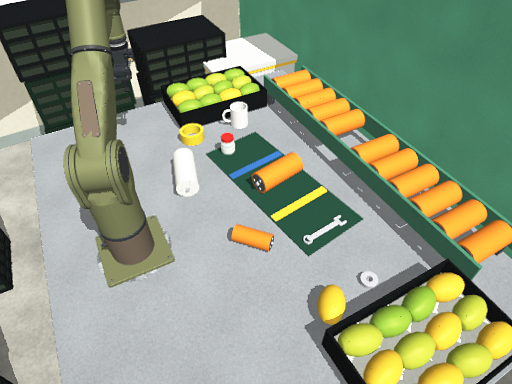

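Candidates for the roller, in top-view pixels:
- Orange cylinder on the mat at (236,146).
- Smaller orange cylinder on the bench at (310,225).
- White roll at (168,253).
- Rack rollers along the top, y≈20.

I choose (236,146): it is the larger orange one and lies on the mat between the stripes. The yellow stripe is at (286,147), on its right (-y).

```bash
cat > h.py <<'E'
from plant import *
import cv2,numpy as np
from scipy.spatial.transform import Rotation as R
def ray(d,px,z):
    p=cv2.undistortPoints(np.float64(px).reshape(-1,1,2),d["mtx"],d["D"])[:,0]
    v=np.c_[p,np.ones(len(p))]@R.from_quat(d["orientation"]).as_matrix().T
    return d["xyz"]+v*((z-d["xyz"][2])/v[:,2])[:,None]
def blob(d,lo,hi,near):
    hsv=cv2.cvtColor(d["frame"],cv2.COLOR_RGB2HSV)
    m=cv2.inRange(hsv,lo,hi)
    cs,_=cv2.findContours(m,cv2.RETR_EXTERNAL,cv2.CHAIN_APPROX_NONE)
    cs=[c for c in cs if cv2.contourArea(c)>150]
    return min(cs,key=lambda c:np.hypot(*(c.reshape(-1,2).mean(0)-near)))
def fit(d,lo,hi,near,z):
    c=blob(d,lo,hi,near).reshape(-1,2)
    (cx,cy),(w,h),a=cv2.minAreaRect((ray(d,c,z)[:,:2]*1000).astype(np.float32))
    a=np.deg2rad(a if w>h else a+90); a=(a+np.pi/2)%np.pi-np.pi/2
    return np.array([cx,cy])/1000,np.rad2deg(a),sorted((w,h))
OR=((5,150,90),(15,255,255));YE=((20,140,90),(32,255,255));BL=((100,120,60),(125,255,255))
def measure(near=(236,146)):
    d=snapshot("top")
    r=fit(d,*OR,near,.044);y=fit(d,*YE,(286,147),.004)
    return d,r,y
def report(near=(236,146)):
    d,r,y=measure(near)
    print("roller",r,"\nyellow",y)
    a=np.deg2rad(y[1]);e=r[0]-y[0];print("along,across of roller in stripe frame mm",1000*(e@[np.cos(a),np.sin(a)]),1000*(e@[-np.sin(a),np.cos(a)]),"dyaw",r[1]-y[1])
    return d
E
python3 - <<'E'
from h import *
d=report()
print("blue",fit(d,*BL,(196,158),.004))
f=cv2.resize(d["frame"][90:220,120:360],None,fx=3,fy=3)
cv2.imwrite("pics/crop.png",f[:,:,::-1])
s=get_state();print(R.from_quat(s["eef_rot"]).as_matrix().round(3),snapshot("wrist")["mount"].round(3))
E
```

```text
roller (array([0.56064453, 0.05881559]), np.float64(11.26714706420899), [79.95987701416016, 191.0361785888672]) 
yellow (array([ 0.56597034, -0.08134197]), np.float64(8.394963264465328), [33.40218734741211, 242.10208129882812])
along,across of roller in stripe frame mm 15.193712338437733 139.43334837179597 dyaw 2.8721837997436612
blue (array([0.52828149, 0.17377991]), np.float64(8.370934486389165), [33.07734680175781, 241.9192657470703])
[[-0.955  0.298 -0.   ]
 [ 0.298  0.955 -0.001]
 [-0.    -0.001 -1.   ]] [[-0.    -0.949 -0.314  0.081]
 [ 1.    -0.     0.    -0.001]
 [-0.    -0.314  0.949 -0.147]
 [ 0.     0.     0.     1.   ]]
```

View pics/crop.png

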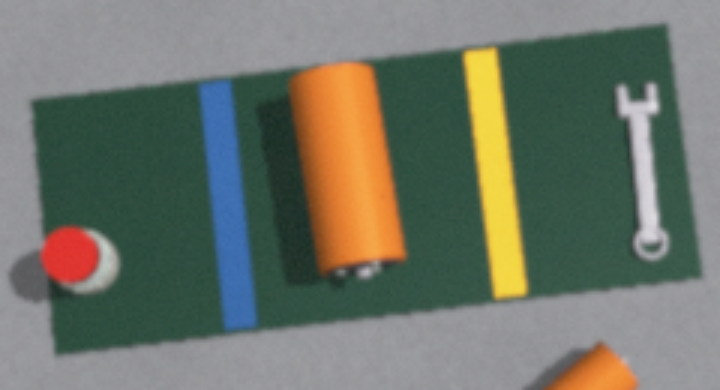

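Confirmed: the 80 mm roller is on the mat, with the yellow stripe on its right. I'll straddle the top line with open fingers along the axis and make pressed strokes along −tool x.

```bash
cat >> h.py <<'E'
def plan(xyz,yaw,n):
    "rows (tool axes) to bring TCP to xyz, tool y at world angle yaw deg, tool down"
    s=get_state();p=s["tool_pos"].copy();q=R.from_quat(s["eef_rot"])
    c,si=np.cos(np.deg2rad(yaw)),np.sin(np.deg2rad(yaw))
    g=R.from_matrix(np.array([[-si,c,0],[c,si,0],[0,0,-1.]]))
    w=(q.inv()*g).as_rotvec()/n;st=(np.array(xyz)-p)/n
    for i in range(n):
        print(np.r_[q.inv().apply(st),w].round(4).tolist());q=q*R.from_rotvec(w)
E
python3 - <<'E'
from h import *
plan((.558,.070,.20),11.3,14)
E
```

```text
[-0.0365, -0.028, 0.0028, -0.0001, 0.0, 0.0765]
[-0.0386, -0.0251, 0.0028, -0.0001, 0.0, 0.0765]
[-0.0404, -0.0221, 0.0028, -0.0001, 0.0, 0.0765]
[-0.0419, -0.0189, 0.0028, -0.0001, 0.0, 0.0765]
[-0.0433, -0.0157, 0.0028, -0.0001, 0.0, 0.0765]
[-0.0443, -0.0123, 0.0027, -0.0001, 0.0, 0.0765]
[-0.0452, -0.0089, 0.0027, -0.0001, 0.0, 0.0765]
[-0.0457, -0.0054, 0.0027, -0.0001, 0.0, 0.0765]
[-0.046, -0.0019, 0.0027, -0.0001, 0.0, 0.0765]
[-0.046, 0.0016, 0.0027, -0.0001, 0.0, 0.0765]
[-0.0457, 0.0051, 0.0027, -0.0001, 0.0, 0.0765]
[-0.0452, 0.0086, 0.0027, -0.0001, 0.0, 0.0765]
[-0.0444, 0.012, 0.0027, -0.0001, 0.0, 0.0765]
[-0.0434, 0.0154, 0.0027, -0.0001, 0.0, 0.0765]
```

```bash
python3 -m jog '[[[-0.0365,-0.028,0.0028,0,0,0.0765],[-0.0386,-0.025,0.0028,0,0,0.0765],[-0.0404,-0.022,0.0028,0,0,0.0765],[-0.042,-0.019,0.0028,0,0,0.0765],[-0.0433,-0.0157,0.0028,0,0,0.0765],[-0.0443,-0.0123,0.0027,0,0,0.0765],[-0.045,-0.009,0.0027,0,0,0.0765],[-0.0457,-0.0054,0.0027,0,0,0.0765],[-0.046,-0.002,0.0027,0,0,0.0765],[-0.046,0.0016,0.0027,0,0,0.0765],[-0.0457,0.005,0.0027,0,0,0.0765],[-0.045,0.0086,0.0027,0,0,0.0765]]]' 0.088 && python3 -m jog '[[[-0.0444,0.012,0.0027,0,0,0.0765],[-0.0434,0.0154,0.0027,0,0,0.0765],[0,0,0.04,0,0,0],[0,0,0.04,0,0,0],[0,0,0,0,0,0],[0,0,0,0,0,0]]]'; python3 - <<'E'
from h import *
plan((.558,.070,.09),11.3,1)
E
```

```text
clock: 1.7
tool_pos: [0.5052, 0.1444, 0.2057]
eef_rot: [0.574, 0.819, 0.0, -0.0]
contact_force: [0.7, -0.4, -0.6]
opening: 0.997
finger_force: 0.0
clock: 2.45
tool_pos: [0.5581, 0.0706, 0.1214]
eef_rot: [0.634, 0.773, 0.001, 0.0]
contact_force: [0.7, 0.4, 0.0]
opening: 0.996
finger_force: 0.0
[-0.0006, -0.0003, 0.0314, 0.0014, -0.0001, 0.0]
```

```bash
python3 -m jog '[[[-0.004,0,0.020,0,0,0],[0,0,0.014,0,0,0],[0,0,0.002,0,0,0],[0,0,0,0,0,0]]]';for i in 1; do python3 -m jog '[[[0,0,0.0015,0,0,0],[0,0,0,0,0,0]]]'; done; python3 -m jog '[[[0,0,0.0015,0,0,0],[0,0,0,0,0,0]]]'
```

```text
clock: 2.95
tool_pos: [0.5586, 0.0667, 0.085]
eef_rot: [0.634, 0.773, 0.0, 0.0]
contact_force: [0.1, 0.1, -1.2]
opening: 0.998
finger_force: 0.0
clock: 3.2
tool_pos: [0.5588, 0.0666, 0.0843]
eef_rot: [0.634, 0.773, 0.001, 0.001]
contact_force: [-0.6, 0.8, 7.9]
opening: 0.999
finger_force: 4.1
clock: 3.45
tool_pos: [0.5589, 0.0665, 0.0842]
eef_rot: [0.634, 0.773, 0.001, 0.001]
contact_force: [-3.2, 0.9, 20.8]
opening: 0.996
finger_force: 9.9
```

```bash
python3 -m jog '[[[-0.005,0,0,0,0,0.015],[-0.008,0,0,0,0,0.02],[-0.008,0,0,0,0,0.02],[-0.006,0,0,0,0,0.015],[-0.003,0,0,0,0,0.01],[0,0,0,0,0,0]]]'; python3 - <<'E'
from h import *
d=report((243,146))
cv2.imwrite("pics/t1.png",cv2.resize(d["frame"][90:220,120:360],None,fx=3,fy=3)[:,:,::-1])
E
```

```text
clock: 4.2
tool_pos: [0.565, 0.0364, 0.0843]
eef_rot: [0.665, 0.747, 0.001, 0.002]
contact_force: [-0.6, -1.0, 18.2]
opening: 0.997
finger_force: 9.5
roller (array([ 0.34430652, -0.15146899]), np.float64(-48.522647857666), [49.62287139892578, 121.61911010742188]) 
yellow (array([ 0.56603503, -0.0813289 ]), np.float64(8.393100738525387), [33.40262222290039, 241.9705352783203])
along,across of roller in stripe frame mm -229.59170732159117 -37.02453238166952 dyaw -56.91574859619139
```

View pics/t1.png

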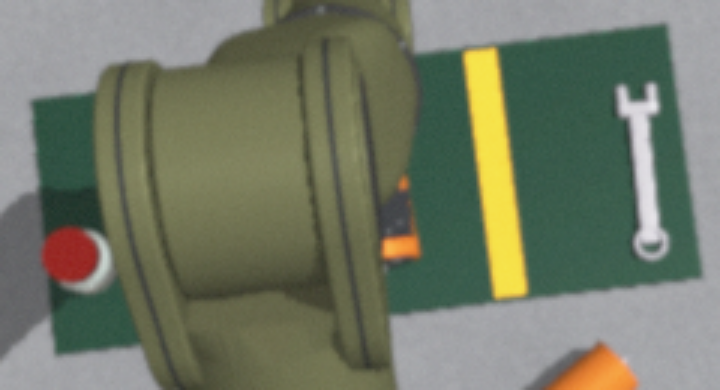

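The arm hides the roller from the top camera; only its right edge shows, at crop (405,225). I'll lift and check the side and wrist views.

```bash
python3 -m jog '[[[0,0,-0.004,0,0,0],[0,0,-0.016,0,0,0],[0.016,0,0,0,0,0],[0,0,0,0,0,0]]]'; python3 - <<'E'
from h import *
d=snapshot("side");w=snapshot("wrist")
a=cv2.resize(d["frame"][100:270,170:390],(497,384))
cv2.imwrite("pics/s1.png",cv2.resize(np.hstack([a,w["frame"]]),None,fx=.78,fy=.78)[:,:,::-1])
E
```

```text
clock: 4.75
tool_pos: [0.561, 0.0556, 0.1014]
eef_rot: [0.663, 0.748, 0.001, -0.001]
contact_force: [0.3, 0.1, -0.2]
opening: 0.998
finger_force: 0.0
```

View pics/s1.png

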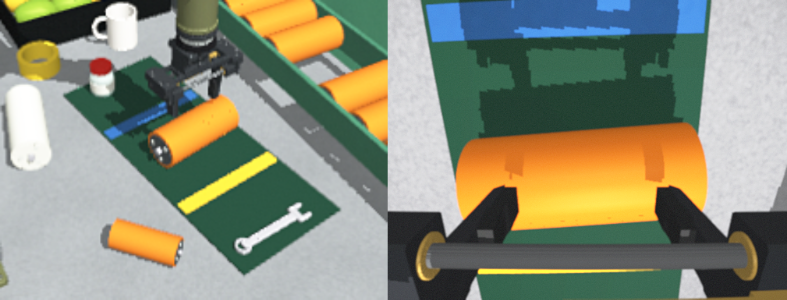

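The roller has rolled about 20 mm and lies between the stripes. The side view sees it well, at composite (195,130). I'll measure from the side and calibrate against the initial pair.

```bash
cat >> h.py <<'E'
def side(d,near):
    c=blob(d,*OR,near)
    b=cv2.boxPoints(cv2.minAreaRect(c))
    L=[np.linalg.norm(b[1]-b[0]),np.linalg.norm(b[2]-b[1])]
    e=np.array([(b[0]+b[1])/2,(b[2]+b[3])/2]) if L[1]>L[0] else np.array([(b[1]+b[2])/2,(b[3]+b[0])/2])
    w=ray(d,e,.044)[:,:2]; w=w[np.argsort(w[:,0])]
    v=w[1]-w[0]; m=w.mean(0); s=(m-[.566,-.0813]); a=np.deg2rad(8.39)
    print("side mid",m.round(4),"yaw",np.rad2deg(np.arctan2(v[1],v[0])).round(2),"len",np.linalg.norm(v).round(4),
      "along,across mm",(1000*s@[np.cos(a),np.sin(a)]).round(1),(1000*s@[-np.sin(a),np.cos(a)]).round(1))
E
python3 - <<'E'
from h import *
d=snapshot("side");n=dict(d);n["frame"]=cv2.imread("pics/side0.png")[:,:,::-1].copy()
side(n,(277,171));side(d,(257,158))
E
```

```text
side mid [ 0.9757 -0.189 ] yaw -0.01 len 0.2222 along,across mm 389.6 -166.3
side mid [ 0.9756 -0.1892] yaw -0.01 len 0.2222 along,across mm 389.5 -166.5
```

```bash
python3 - <<'E'
from h import *
d=snapshot("side");n=dict(d);n["frame"]=cv2.imread("pics/side0.png")[:,:,::-1].copy()
print(cv2.cvtColor(n["frame"],cv2.COLOR_RGB2HSV)[165:186:5,265:295:10].tolist())
import h
h.OR=((3,120,40),(19,255,255))
side(n,(277,171));side(d,(270,175))
E
```

```text
[[[81, 163, 86], [18, 196, 255], [22, 188, 255]], [[18, 198, 254], [21, 189, 255], [21, 191, 255]], [[21, 188, 255], [21, 190, 255], [18, 198, 254]], [[22, 188, 255], [18, 198, 255], [34, 77, 80]], [[16, 204, 255], [13, 205, 187], [77, 126, 87]]]
side mid [0.5566 0.0584] yaw 11.19 len 0.2222 along,across mm 11.1 139.5
side mid [0.5607 0.0461] yaw 11.51 len 0.2234 along,across mm 13.4 126.8
```

Rolled about 13 mm, but the twist did not turn the roller (ground scrub is too strong). I'll fix the yaw with light taps high on the back of its far end, fingers closed.

```bash
sed -i 's/^OR=.*;YE/OR=((5,150,90),(15,255,255));OS=((3,120,40),(23,255,255));YE/; s/c=blob(d,\*OR,near)$/c=blob(d,*OS,near)/' h.py; python3 - <<'E'
from h import *
d=snapshot("side");n=dict(d);n["frame"]=cv2.imread("pics/side0.png")[:,:,::-1].copy()
side(n,(277,171));side(d,(270,175))
plan((.617,.109,.10),11.5,3)
E
```

```text
side mid [0.5573 0.0585] yaw 11.19 len 0.2275 along,across mm 11.8 139.6
side mid [0.5614 0.0475] yaw 12.3 len 0.2273 along,across mm 14.2 128.1
[0.0166, 0.0207, 0.0003, -0.0002, 0.0001, -0.028]
[0.016, 0.0212, 0.0003, -0.0002, 0.0001, -0.028]
[0.0154, 0.0216, 0.0004, -0.0002, 0.0001, -0.028]
```

```bash
python3 -m jog '[[[0.0166,0.0207,0,0,0,-0.028],[0.016,0.0212,0,0,0,-0.028],[0.0154,0.0216,0,0,0,-0.028],[0,0,0.018,0,0,0],[0,0,0.016,0,0,0],[0,0,0,0,0,0]]]' 0; python3 - <<'E'
from h import *
d=snapshot("side")
side(d,(270,175));plan((.617,.109,.066),11.5,1)
E
```

```text
clock: 5.75
tool_pos: [0.6146, 0.1075, 0.065]
eef_rot: [0.633, 0.774, -0.003, -0.002]
contact_force: [0.4, -0.6, 0.0]
opening: 0.343
finger_force: 0.0
side mid [0.5614 0.0475] yaw 12.3 len 0.2273 along,across mm 14.2 128.1
[0.0008, 0.0016, 0.0001, -0.0036, 0.0007, -0.0011]
```

```bash
python3 -m jog '[[[0,0,0,0,0,0],[0,0,0,0,0,0],[0.003,0,0,0,0,0],[-0.022,0,0,0,0,0],[0.02,0,0,0,0,0],[0,0,0,0,0,0],[0,0,0,0,0,0]]]' 0; python3 - <<'E'
from h import *
d=snapshot("side")
side(d,(275,180))
E
```

```text
clock: 6.68
tool_pos: [0.6167, 0.1107, 0.0672]
eef_rot: [0.632, 0.775, -0.0, -0.0]
contact_force: [0.1, -1.0, -0.1]
opening: 0.003
finger_force: 0.0
side mid [0.5644 0.032 ] yaw 11.99 len 0.2279 along,across mm 14.9 112.3
```

```bash
python3 -m jog '[[[0.03,0,0,0,0,0],[0,0,0,0,0,0],[-0.02,0,0,0,0,0],[-0.042,0,0,0,0,0],[0.045,0,0,0,0,0],[0,0,0,0,0,0],[0,0,0,0,0,0]]]' 0; python3 - <<'E'
from h import *
d=snapshot("side")
side(d,(280,183));print(get_state()["tool_pos"])
E
```

```text
clock: 7.6
tool_pos: [0.6147, 0.1203, 0.0673]
eef_rot: [0.633, 0.774, -0.001, 0.001]
contact_force: [-1.2, 0.2, -0.3]
opening: 0.001
finger_force: 0.0
side mid [ 0.5699 -0.0065] yaw 9.9 len 0.2254 along,across mm 14.8 73.5
[0.61474304 0.1201172  0.06731104]
```

```bash
python3 -m jog '[[[0.01,0,0,0,0,0],[0,0,0,0,0,0],[0,0,0,0,0,0]]]'; python3 - <<'E'
from h import *
d=snapshot("side")
side(d,(280,183));t=report((262,146))
cv2.imwrite("pics/t2.png",cv2.resize(t["frame"][90:220,120:360],None,fx=3,fy=3)[:,:,::-1])
E
```

```text
clock: 8.02
tool_pos: [0.6124, 0.1329, 0.0674]
eef_rot: [0.632, 0.775, -0.0, 0.0]
contact_force: [-0.3, -0.0, 0.1]
opening: 0.006
finger_force: 0.0
side mid [ 0.5741 -0.0301] yaw 9.42 len 0.2251 along,across mm 15.5 49.4
roller (array([ 0.57551477, -0.03082417]), np.float64(9.493634223937983), [77.3824462890625, 189.2677001953125]) 
yellow (array([ 0.56603253, -0.0818764 ]), np.float64(8.21490859985352), [32.56325149536133, 242.14100646972656])
along,across of roller in stripe frame mm 16.679615511835678 49.1735045698989 dyaw 1.2787256240844638
```

View pics/t2.png

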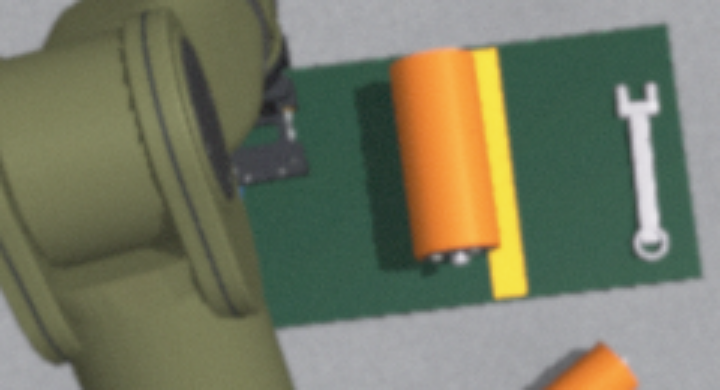

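The roller now lies just left of the yellow stripe, right edge at crop (490,150), about 49 mm short. Its yaw error is down to about 1.1°. Checking whether it has stopped.

```bash
python3 -m jog '[[[0,0,-0.03,0,0,0],[0,0,0,0,0,0],[0,0,0,0,0,0]]]'; python3 - <<'E'
from h import *
d=snapshot("side")
side(d,(285,186));report((262,146));report((262,146))
E
```

```text
clock: 8.5
tool_pos: [0.6121, 0.1328, 0.0971]
eef_rot: [0.633, 0.774, -0.0, -0.0]
contact_force: [-0.0, 0.3, 0.4]
opening: 0.001
finger_force: 0.0
side mid [ 0.5758 -0.0403] yaw 9.47 len 0.2264 along,across mm 15.7 39.1
roller (array([ 0.57429535, -0.02359481]), np.float64(12.719087600708004), [55.297752380371094, 187.40182495117188]) 
yellow (array([ 0.56590753, -0.08164355]), np.float64(8.358319282531735), [32.52466583251953, 241.61228942871094])
along,across of roller in stripe frame mm 16.736883508362386 56.21288921826284 dyaw 4.3607683181762695
roller (array([ 0.57429535, -0.02359481]), np.float64(12.719087600708004), [55.297752380371094, 187.40182495117188]) 
yellow (array([ 0.56586194, -0.08190103]), np.float64(8.21491050720215), [32.56325149536133, 241.79620361328125])
along,across of roller in stripe frame mm 16.678048273595902 56.502924961029336 dyaw 4.504177093505854
```

```bash
python3 -m jog '[[[-0.04,0.004,0,0,0,0.035],[-0.04,0,0,0,0,0],[-0.022,0,0.012,0,0,0],[0,0,0.018,0,0,0],[0,0,0,0,0,0],[-0.026,0,0,0,0,0],[0.03,0,0,0,0,0],[0,0,-0.02,0,0,0],[0,0,0,0,0,0],[0,0,0,0,0,0]]]'; python3 - <<'E'
from h import *
d=snapshot("side")
side(d,(285,190));d=snapshot("side");side(d,(285,190));print(get_state()["tool_pos"])
E
```

```text
clock: 9.9
tool_pos: [0.6343, 0.0365, 0.088]
eef_rot: [0.646, 0.763, 0.0, 0.001]
contact_force: [0.1, 0.0, 0.1]
opening: 0.005
finger_force: 0.0
side mid [ 0.5773 -0.0886] yaw 7.54 len 0.2345 along,across mm 10.1 -8.9
side mid [ 0.5765 -0.0924] yaw 7.29 len 0.2371 along,across mm 8.8 -12.6
[0.63380777 0.03649251 0.0873667 ]
```

```bash
python3 -m jog '[[[0.06,0,-0.02,0,0,0],[0.06,0,0,0,0,0],[0,0,0,0,0,0]]]'; python3 - <<'E'
from h import *
d=snapshot("side");t=snapshot("top")
side(d,(285,190))
a=cv2.resize(t["frame"][90:220,210:350],(420,390));b=cv2.resize(d["frame"][140:260,230:350],(380,390))
cv2.imwrite("pics/t3.png",np.hstack([a,b])[:,:,::-1])
for n,f in(("t",t),("s",d)):
    for hi in(15,17,19,21):
        z=(5,150,90),(hi,255,255)
        print(n,hi,fit(f,*z,(286,147) if n=="t" else (285,195),.044))
E
```

```text
clock: 10.38
tool_pos: [0.6123, 0.1633, 0.1069]
eef_rot: [0.642, 0.767, 0.002, -0.002]
contact_force: [-0.9, -0.1, -0.1]
opening: 0.001
finger_force: 0.0
side mid [ 0.5766 -0.1155] yaw 7.74 len 0.246 along,across mm 5.5 -35.4
t 15 (array([ 0.5865094 , -0.09990427]), np.float64(10.678795814514155), [51.75568389892578, 186.38262939453125])
t 17 (array([ 0.58720776, -0.11599797]), np.float64(8.170259475708013), [80.54686737060547, 190.4525146484375])
t 19 (array([ 0.5870354 , -0.11510498]), np.float64(8.04602336883545), [82.32355499267578, 190.50845336914062])
t 21 (array([ 0.57889514, -0.10991728]), np.float64(8.27367877960205), [95.0069580078125, 205.183349609375])
s 15 (array([ 0.98460071, -0.18465677]), np.float64(2.223667383193964), [64.91848754882812, 208.81341552734375])
s 17 (array([ 0.58706964, -0.07442255]), np.float64(17.52630805969238), [47.91667938232422, 217.7329559326172])
s 19 (array([ 0.58629388, -0.11202395]), np.float64(8.450112342834476), [96.4403076171875, 234.97836303710938])
s 21 (array([ 0.5814928, -0.1127372]), np.float64(8.450112342834476), [96.4403076171875, 244.6858367919922])
```

View pics/t3.png

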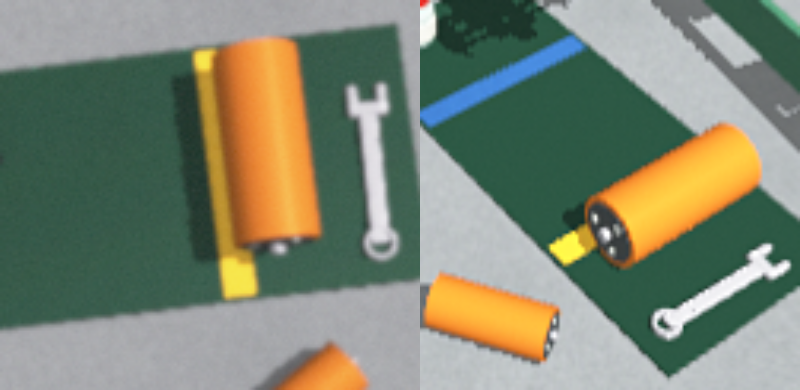

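Overshot: the roller is about 37 mm past the stripe (crop (268,140), stripe at (228,170)), with yaw now aligned within 0.3°. I'll check that it is at rest and where it sits lengthwise, then stroke it back with held strokes.

```bash
cat >> h.py <<'E'
def top17():
    t=snapshot("top");r=fit(t,(5,150,90),(17,255,255),(286,147),.044)
    s=r[0]-[.566,-.0815];a=np.deg2rad(8.35)
    print("mid",r[0].round(4),"yaw",round(r[1],2),np.round(r[2],0),"along,across",(1000*s@[np.cos(a),np.sin(a)]).round(1),(1000*s@[-np.sin(a),np.cos(a)]).round(1))
    return t
E
python3 - <<'E'
from h import *
t=top17();t=top17()
p=ray(t,[(303.3,174.3)],.044)[0,:2]-[.566,-.0815];a=np.deg2rad(8.35)
print("stub along",p@[np.cos(a),np.sin(a)])
plan((.583,-.124,.11),8.3,6)
E
```

```text
mid [ 0.5875 -0.1175] yaw 8.3 [ 81. 190.] along,across 16.0 -38.8
mid [ 0.5874 -0.1189] yaw 8.16 [ 80. 191.] along,across 15.7 -40.2
stub along -0.08985492461480056
[-0.0446, -0.0127, -0.0004, -0.0001, 0.0003, 0.0031]
[-0.0446, -0.0125, -0.0004, -0.0001, 0.0003, 0.0031]
[-0.0447, -0.0124, -0.0005, -0.0001, 0.0003, 0.0031]
[-0.0447, -0.0123, -0.0005, -0.0001, 0.0003, 0.0031]
[-0.0448, -0.0121, -0.0005, -0.0001, 0.0003, 0.0031]
[-0.0448, -0.012, -0.0005, -0.0001, 0.0003, 0.0031]
```

```bash
python3 -m jog '[[[-0.045,-0.0125,0,0,0,0.003],[-0.045,-0.0125,0,0,0,0.003],[-0.045,-0.0125,0,0,0,0.003],[-0.045,-0.0125,0,0,0,0.003],[-0.045,-0.012,0,0,0,0.003],[-0.048,-0.012,0,0,0,0.003],[0,0,0,0,0,0],[0,0,0,0,0,0]]]' 0.088; python3 - <<'E'
from h import *
s=get_state();d=snapshot("side")
for hi in(19,):print(fit(d,(5,150,90),(hi,255,255),(290,195),.044))
plan((.583,-.129,.086),8.35,1)
E
```

```text
clock: 11.58
tool_pos: [0.5839, -0.1272, 0.107]
eef_rot: [0.654, 0.757, 0.0, -0.0]
contact_force: [-0.7, 0.8, 0.7]
opening: 0.888
finger_force: 0.0
(array([ 0.58691638, -0.12241377]), np.float64(8.192989349365229), [96.2031021118164, 233.3309783935547])
[-0.0031, -0.0016, 0.021, -0.0001, -0.0011, 0.0022]
```

```bash
python3 -m jog '[[[-0.0075,-0.001,0.014,0,0,0],[0,0,0.008,0,0,0],[0,0,0.0015,0,0,0],[0,0,0.001,0,0,0],[0,0,0,0,0,0]]]'; python3 -m jog '[[[0.005,0,0,0,0,0],[0.008,0,0,0,0,0],[0.008,0,0,0,0,0],[0.008,0,0,0,0,0],[0.004,0,0,0,0,0],[0,0,0,0,0,0]]]'; python3 -m jog '[[[0,0,-0.004,0,0,0],[0,0,-0.014,0,0,0],[-0.016,0,0,0,0,0],[0,0,0,0,0,0]]]';python3 - <<'E'
from h import *
d=snapshot("side");print(fit(d,(5,150,90),(19,255,255),(290,193),.044))
E
```

```text
clock: 12.25
tool_pos: [0.584, -0.1346, 0.0842]
eef_rot: [0.653, 0.757, -0.001, 0.0]
contact_force: [-4.3, -0.6, 17.9]
opening: 0.997
finger_force: 9.0
clock: 13.0
tool_pos: [0.579, -0.101, 0.0842]
eef_rot: [0.653, 0.758, -0.0, 0.0]
contact_force: [-4.6, -0.3, 19.3]
opening: 0.999
finger_force: 9.3
clock: 13.5
tool_pos: [0.5819, -0.1198, 0.1006]
eef_rot: [0.654, 0.756, -0.001, 0.001]
contact_force: [0.2, -0.0, 1.2]
opening: 0.996
finger_force: 0.0
(array([ 0.5840033 , -0.10576054]), np.float64(8.175845146179205), [96.65252685546875, 231.66448974609375])
```

```bash
python3 -m jog '[[[0.002,0,0.012,0,0,0],[0,0,0.0045,0,0,0],[0,0,0.0015,0,0,0],[0,0,0.001,0,0,0],[0,0,0,0,0,0]]]'; python3 -m jog '[[[0.005,0,0,0,0,0],[0.008,0,0,0,0,0],[0.008,0,0,0,0,0],[0.008,0,0,0,0,0],[0.004,0,0,0,0,0],[0,0,0,0,0,0]]]'; python3 -m jog '[[[0,0,-0.004,0,0,0],[0,0,-0.014,0,0,0],[-0.016,0,0,0,0,0],[0,0,0,0,0,0]]]';python3 - <<'E'
from h import *
d=snapshot("side");print(fit(d,(5,150,90),(19,255,255),(290,193),.044))
E
```

```text
clock: 14.18
tool_pos: [0.581, -0.1159, 0.0842]
eef_rot: [0.653, 0.757, -0.001, 0.0]
contact_force: [-7.3, -1.5, 26.4]
opening: 0.998
finger_force: 13.2
clock: 14.92
tool_pos: [0.5761, -0.0819, 0.0839]
eef_rot: [0.653, 0.758, -0.0, -0.0]
contact_force: [-6.6, 0.7, 25.6]
opening: 0.996
finger_force: 12.7
clock: 15.42
tool_pos: [0.579, -0.101, 0.0995]
eef_rot: [0.654, 0.756, -0.001, 0.001]
contact_force: [-0.2, -0.5, -0.9]
opening: 0.999
finger_force: 0.0
(array([ 0.57656287, -0.09085718]), np.float64(8.24006271362305), [97.19109344482422, 220.63780212402344])
```

```bash
python3 -m jog '[[[0,0,-0.02,0,0,0],[0.06,0,0,0,0,0],[0.06,0,0,0,0,0],[0.06,0,0,0,0,0],[0.06,0,0,0,0,0],[0,0,0,0,0,0],[0,0,0,0,0,0]]]';python3 - <<'E'
from h import *
t=top17();t=top17()
for hi in (16,18):print(fit(t,(5,150,90),(hi,255,255),(286,147),.044))
E
```

```text
clock: 16.35
tool_pos: [0.5434, 0.1385, 0.1193]
eef_rot: [0.653, 0.758, -0.001, 0.0]
contact_force: [0.4, -0.8, 0.2]
opening: 0.999
finger_force: 0.0
mid [ 0.5839 -0.0915] yaw 8.29 [ 81. 190.] along,across 16.2 -12.5
mid [ 0.5839 -0.0916] yaw 8.29 [ 81. 190.] along,across 16.2 -12.6
(array([ 0.58386621, -0.09156862]), np.float64(8.29391384124756), [80.595947265625, 189.76443481445312])
(array([ 0.58386621, -0.09156862]), np.float64(8.29391384124756), [80.595947265625, 189.76443481445312])
```

```bash
python3 - <<'E'
from h import *
plan((.5786,-.0983,.1),8.3,5)
E
```

```text
[-0.0475, 0.0001, 0.004, -0.0001, 0.0003, 0.0]
[-0.0475, 0.0001, 0.004, -0.0001, 0.0003, 0.0]
[-0.0475, 0.0001, 0.0039, -0.0001, 0.0003, 0.0]
[-0.0475, 0.0001, 0.0039, -0.0001, 0.0003, 0.0]
[-0.0475, 0.0001, 0.0039, -0.0001, 0.0003, 0.0]
```

```bash
python3 -m jog '[[[-0.0475,0,0.004,0,0,0],[-0.0475,0,0.004,0,0,0],[-0.0475,0,0.004,0,0,0],[-0.0475,0,0.004,0,0,0],[-0.0475,0,0.004,0,0,0],[0,0,0,0,0,0],[0,0,0.01,0,0,0],[0,0,0.005,0,0,0],[0,0,0.002,0,0,0],[0,0,0,0,0,0]]]'; python3 -m jog '[[[0,0,0.001,0,0,0],[0,0,0,0,0,0]]]'
```

```text
clock: 17.7
tool_pos: [0.5781, -0.0951, 0.0843]
eef_rot: [0.652, 0.758, -0.0, -0.0]
contact_force: [-5.0, -1.9, 15.9]
opening: 0.998
finger_force: 8.4
clock: 17.95
tool_pos: [0.5782, -0.0953, 0.0842]
eef_rot: [0.652, 0.758, -0.0, 0.0]
contact_force: [-5.8, -0.6, 23.8]
opening: 0.999
finger_force: 12.1
```

```bash
python3 -m jog '[[[0.004,0,0,0,0,0],[0.007,0,0,0,0,0],[0.007,0,0,0,0,0],[0.005,0,0,0,0,0],[0.002,0,0,0,0,0],[0,0,0,0,0,0],[0,0,0,0,0,0]]]'; python3 -m jog '[[[0,0,-0.004,0,0,0],[0,0,-0.03,0,0,0],[0,0,-0.02,0,0,0],[0.05,0,0,0,0,0],[0.06,0,0,0,0,0],[0.06,0,0,0,0,0],[0.06,0,0,0,0,0],[0,0,0,0,0,0],[0,0,0,0,0,0]]]';python3 - <<'E'
from h import *
t=top17();t=top17();d=snapshot("side")
a=cv2.resize(t["frame"][90:220,210:350],(420,390));b=cv2.resize(d["frame"][140:260,230:350],(380,390))
cv2.imwrite("pics/t4.png",np.hstack([a,b])[:,:,::-1])
E
```

```text
clock: 18.82
tool_pos: [0.5744, -0.0698, 0.0839]
eef_rot: [0.652, 0.758, -0.0, -0.0]
contact_force: [-5.5, 0.6, 22.3]
opening: 1.001
finger_force: 11.4
clock: 19.95
tool_pos: [0.5405, 0.1566, 0.1353]
eef_rot: [0.652, 0.758, -0.001, 0.0]
contact_force: [1.1, -1.0, -0.4]
opening: 0.999
finger_force: 0.0
mid [ 0.5826 -0.0789] yaw 8.13 [ 81. 189.] along,across 16.8 0.1
mid [ 0.5827 -0.0789] yaw 8.43 [ 81. 189.] along,across 16.9 0.2
```

View pics/t4.png

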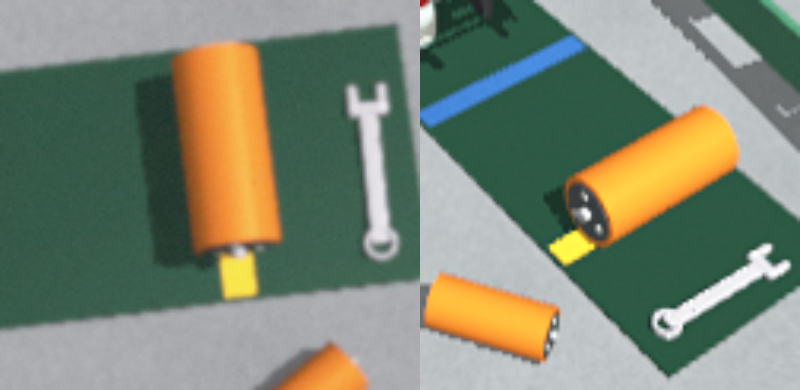

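The roller lies centred on the yellow stripe (crop (228,145), stripe end at (238,278)), aligned and at rest, and the spanner and small roller are where they were.

```bash
python3 -c "
from plant import *
print(finish_job())"
```

```text
the job is handed in; nothing more can be done
None
```

The job is handed in at about 20 s: the roller rests still on the yellow stripe, within about 1 mm and 0.5° by the camera, after three taps high on its back (the last overshot the stripe by about 45 mm) and three fingertip strokes back.

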